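# Shim the rocking player stand

## Robot

A 6-joint arm with a two-finger parallel gripper is mounted at the origin on a cart in front of the work surface, level with it; the furniture and walls round the work are solid. World frame = base frame: x ahead of the robot, y to its left, z up, the work surface at z = 0. Lengths are in mm, angles in rad, forces in N, time in s.
With the tool pointing down it reaches from about 375 to 825 mm from the base axis. Payload 5.5 kg.
Tool frame: the origin (TCP) lies midway between the tips of the shut fingers; the grasp point (between the pads) lies 19 mm behind it; z points along the fingers, y is the line along which they close (so a half turn about z gives the same grasp; the last joint's range is limited). The gripper opens to 85 mm and grips with 20 to 120 N. Pads are 22 mm wide; open, the fingers measure 114 mm over their backs; the gripper's body (76 mm by 85 mm) begins 54 mm behind the grasp point. The pads swing forward as they close: fully open they stand 13 mm farther back than shut.
Start: joints at [1.175, 0.314, -0.047, 1.21, 0, 1.571], TCP at [231.324, 553.61, 231.299] pointing down, gripper open.
Joint ranges: [-2.67, 2.67], [-0.69, 1.73], [-1.03, 1.25], [-2.08, 2.16], [-1.42, 1.45], [-3.14, 3.14]. Speed limits (rad/s): [2.39, 2.39, 3.01, 3.14, 3.14, 3.14].

## Interface

Orientations are given as a unit quaternion [x, y, z, w].
In Python, from station import ctrl, viewer, close_job gives the robot as it stands. The module is installed in compiled form; this text tells all that it offers. Calls block until the motion is done:
- ctrl.movep(position, orientation): joint-space move of the TCP to a pose.
- ctrl.movel(position, ori=None, max_speed=150, force_limit=None): straight line of the TCP; ori=None keeps the orientation; max_speed is the mean speed in mm/s. With force_limit (N) it stops when the force on the tool has changed by that much, and returns True; else False.
- ctrl.set_joints(angles): joint-space move.
- ctrl.gripper_to(opening, effort=None): finger opening in mm; effort is the grip in N (None keeps the last); returns when the fingers have stopped.
- ctrl.pause(seconds).
- ctrl.solve_ik(position, orientation): joint angles nearest the present ones, or None.
- viewer.capture(name): name is "side" or "top" or "wrist"; returns a dict with "image" (480x640x3 uint8, red, green, blue), "fx", "fy", "cx", "cy" (pixels), "world_to_cam" (4x4, takes a point from world to camera coordinates); the wrist camera has in their place "tool_from_camera" (4x4, takes a point from camera to tool coordinates, whose origin is the TCP and whose axes are the flange's). Camera axes: x right, y up, looking along -z (the intrinsics and any distortion apply to the point x, -y, -z); pixel columns grow to the right and rows downward; lengths in mm; the calibration is good to about 2 mm. A picture is of the moment at which its call begins: read the wrist's pose just before it. There is no depth.
A pose or a line that the arm cannot do raises ctrl.MotionError and nothing moves.
- close_job(): hands the job in; it is judged then, once.
Readings, each from a call of its own:
- ctrl.get_t(): time.
- ctrl.get_joint_positions(): joint angles.
- ctrl.get_qd(): joint speeds.
- ctrl.get_joint_torque(): joint torques, N m.
- ctrl.get_tcp_pos(): TCP position.
- ctrl.get_tcp_rot(): TCP orientation.
- ctrl.get_ft_force(): force on the tool from outside, world axes, zero at the start.
- ctrl.get_torque(): the same for the moment, N m.
- ctrl.get_grip_width(): finger opening in mm.
- ctrl.get_grasp_force(): force on a finger pad.
Only numpy, scipy, OpenCV 4.12 (cv2) and the standard library are available. Lean on these libraries where they do the work, as an engineer would, in place of code of your own. Each camera call takes 0.05 s, during which the arm holds its last target. There are 200 camera calls.

## Task

The stand under the cassette player rocks because its foot below the orange dot is too short. First slide the brass plate flat on the desk under that foot, then slide the red wedge in on top of the plate, thin end first, just until the foot bears on it without jacking the stand up; then let go and press down on the orange-dot corner with about 10 N to prove that it no longer rocks. Leave both shims in place, do not shift the stand, and leave the other things alone.

Things in the scene. Friction and masses are not known exactly. Their poses are not given: they have to be found in the camera images.
- stand: Loose plate 170 (x) x 200 (y) mm, underside at 24, top at 34 mm, on four round-ended rubber feet 18 mm across at x +-70, y +-85; 2.2 kg. Fixed on it: cassette player (x -44 to 84, y -43 to 52, 27 mm high), blue block (55 x 55 x 40 mm at x 52, y -67). Origin on the desk below the plate's centre, z up. The foot at x -70, y +85 is short. Clear way in under it: along y, from the +y side towards -y.
- corner (a point): Centre of the 14 mm orange dot on the plate's top, straight above the short foot, 34 mm above the desk when level, 15 mm from both plate edges; axes as the stand. Untouched, the short foot's underside hangs 8.5 to 14 mm above the desk, not known more closely. Pressing here with over 4 N rocks it down to the desk; released, it rocks back. Lifting it above level takes about 9 N.
- flat_shim: Loose yellow brass plate 40 (x) x 110 (y) x 5 mm, 0.17 kg; origin at the centre of its underside, y along its length; either end may go in first. Lies flat on the desk.
- wedge: Loose red wedge 128 mm long (y), 0.06 kg; origin under its half length. Thin end at y -64: from there a 30 mm wide tongue rises evenly from 2 mm to 12.7 mm thick at y +18 (0.13 per mm); behind it a grip block 24 mm wide (x), 20 mm high, y +18 to +64. The push rises to 3 to 5 N as the foot begins to bear, and hardly more beyond. Stays put when let go.
- driver: Red screwdriver 148 mm long, loose bystander at the right; origin under its middle.
- blue_case: Blue cassette case 69 x 108 x 17 mm, loose bystander at the left; origin under its centre.
- swab_tub: White tub with blue lid, 50 mm across, 56 mm high, loose bystander at the left; origin under its centre.

How it is judged (in metres and radians):
On the way, in this order (a step that is already met when the one before it is completed fails the run):
1. the brass plate lies flat on the desk under the short foot, the wedge not yet bearing on the stand (x of corner in the frame of flat_shim between -0.014 and 0.014 m and y of corner in the frame of flat_shim between -0.048 and 0.048 m and height (world z) of flat_shim below 0.002 m and angle between flat_shim's own z axis and vertical below 0.03 rad and contact force between wedge and stand below 0.05 N), for 0.2 s.
2. the wedge lies on the plate under the short foot and both bear load (x of corner in the frame of flat_shim between -0.014 and 0.014 m and y of corner in the frame of flat_shim between -0.048 and 0.048 m and height (world z) of flat_shim below 0.002 m and angle between flat_shim's own z axis and vertical below 0.03 rad and x of corner in the frame of wedge between -0.012 and 0.012 m and y of corner in the frame of wedge between -0.062 and 0.016 m and contact force between wedge and stand above 1 N and contact force between wedge and flat_shim above 1 N), for 0.2 s.
3. the fingers, clear of the wedge, press the dotted corner with more than 5 N and it does not sink more than about 1.5 mm (x of corner in the frame of flat_shim between -0.014 and 0.014 m and y of corner in the frame of flat_shim between -0.048 and 0.048 m and height (world z) of flat_shim below 0.002 m and angle between flat_shim's own z axis and vertical below 0.03 rad and contact force between the fingers and stand above 5 N and contact force between the fingers and wedge below 0.05 N and horizontal distance between the grasp point and corner below 0.035 m and height (world z) of corner above 0.032 m), for 0.2 s.
At the end, for the whole second after the job is handed in: Brass plate flat on the desk under the short foot (foot within 14 mm of its centre line), wedge on it under the foot (within 12 mm of its centre line), both bearing more than 1 N; orange dot at 32.8 to 34.2 mm height, stand level within 0.012 rad, all at rest (all of step 2 and height (world z) of corner between 0.0328 and 0.0342 m and angle between stand's own z axis and vertical below 0.012 rad and linear speed of each of stand, wedge below 0.01 m/s); the robot touches nothing.
It fails at once if the stand was jacked up: the dotted corner more than 2.5 mm above level (height (world z) of corner above 0.0365 m).
It fails at once if the stand was shoved more than 12 mm (distance of stand from where it was at the start of the episode above 0.012 m).
It fails at once if the stand was pressed with more than 40 N (contact force between the fingers and stand above 40 N).
It fails at once if the arm leaned on the shims with more than 40 N (contact force between wedge and flat_shim above 40 N).
It fails at once if a bystander was moved more than 20 mm (distance of any of driver, blue_case, swab_tub from where it was at the start of the episode above 0.02 m).
It also fails if it takes over 72 s, if anything falls off the work surface, if the arm or the gripper's body presses on something with over 40 N, if the wrist force passes 120 N, or if a joint passes its speed limit or range.

## Working session

There is one attempt and no reset: what is moved stays moved. The work goes in short steps, each a Python script; the robot and the scene stay as the last script left them, time stands still between calls to the robot, and variables do not carry over. Pictures are saved under pics/ and viewed, at most 10 in all, crops included, and the job is handed in when it is done.

```bash
mkdir -p pics; cat > h.py <<'E'
import numpy as np, cv2
from station import ctrl, viewer, close_job
def cap(n, f):
    d=viewer.capture(n); cv2.imwrite('pics/'+f,d['image'][:,:,::-1]); return d
E
python3 - <<'E'
from h import *
import pickle
for n in('top','side'):
    d=cap(n,n+'0.png'); pickle.dump(d,open(n+'.pkl','wb'))
    print({k:v for k,v in d.items() if k!='image'})
print(ctrl.get_tcp_rot(),ctrl.get_t(),ctrl.get_ft_force())
E
```

```text
{'fx': 546.2520370899449, 'fy': 546.2520370899449, 'cx': 316.2308819903883, 'cy': 232.8946361455567, 'world_to_cam': array([[ 2.96145514e-02, -9.99553361e-01,  4.00698910e-03,
         6.80914303e+01],
       [ 9.97211382e-01,  2.98194141e-02,  6.84124436e-02,
        -5.18588798e+02],
       [-6.85013741e-02,  1.96981131e-03,  9.97649077e-01,
        -1.33884194e+03],
       [ 0.00000000e+00,  0.00000000e+00,  0.00000000e+00,
         1.00000000e+00]])}
{'fx': 506.7039649155107, 'fy': 506.7039649155107, 'cx': 323.52133445164344, 'cy': 245.3773954223143, 'world_to_cam': array([[ 9.93657602e-01, -1.12076034e-01,  9.13965357e-03,
        -5.03569353e+02],
       [ 6.91842399e-02,  6.73404482e-01,  7.36029853e-01,
        -1.39870730e+02],
       [-8.86459905e-02, -7.30729338e-01,  6.76887378e-01,
        -9.85310354e+02],
       [ 0.00000000e+00,  0.00000000e+00,  0.00000000e+00,
         1.00000000e+00]])}
[ 1.96618651e-01  9.80479731e-01 -7.63052309e-04 -1.43462522e-04] 0.1 [0.03569624 0.35413633 0.0339908 ]
```

View pics/top0.png

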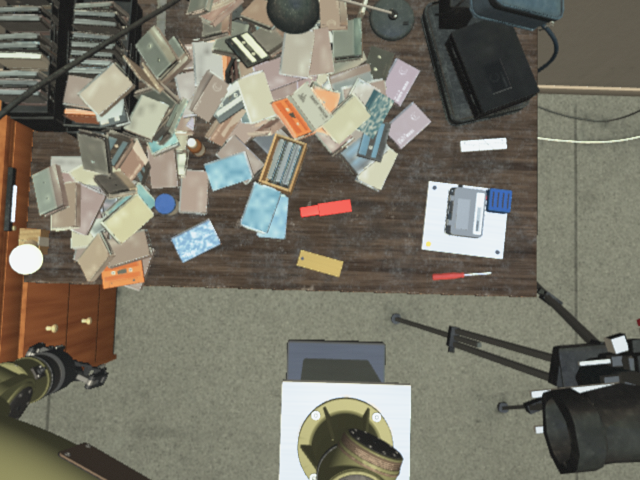

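View pics/side0.png

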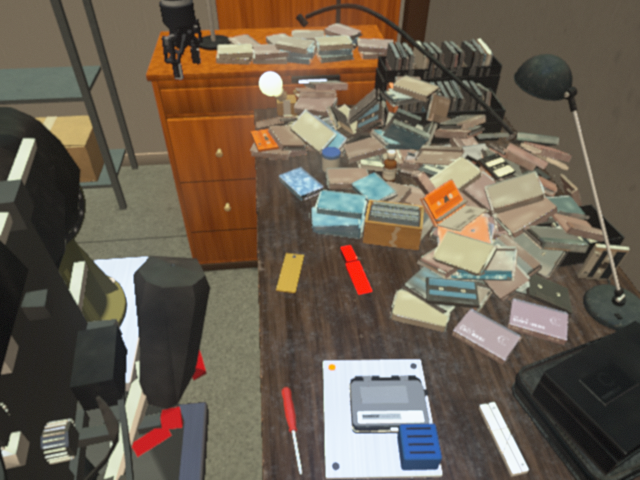

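The top view shows +x as up and +y as left. The dot is at (429,244), the plate around (320,263), and the wedge around (326,208) with its grip block at the left, so the tongue points towards -y. I'll enlarge the area and measure it.

```bash
cat >> h.py <<'E'
def ray(d,u,v,z,W=None):
    "pixel -> world point at height z"
    M=np.linalg.inv(d['world_to_cam']) if W is None else W
    r=M[:3,:3]@np.array([(u-d['cx'])/d['fx'],-(v-d['cy'])/d['fy'],-1.]); o=M[:3,3]
    return o+r*(z-o[2])/r[2]
E
python3 - <<'E'
import cv2,pickle,numpy as np
from h import ray
d=pickle.load(open('top.pkl','rb')); im=d['image']
for n,(u,v) in dict(dot=(429,244),shim=(320,263),wedge=(326,208)).items(): print(n,ray(d,u,v,34 if n=='dot' else 5))
hsv=cv2.cvtColor(im,cv2.COLOR_RGB2HSV)
def seg(n,lo,hi,box,z):
    x0,y0,x1,y1=box; m=cv2.inRange(hsv,lo,hi); k=np.zeros_like(m); k[y0:y1,x0:x1]=m[y0:y1,x0:x1]
    c=max(cv2.findContours(k,0,2)[0],key=cv2.contourArea)
    ps=[ray(d,u,v,z)[:2] for u,v in cv2.boxPoints(cv2.minAreaRect(c))]
    print(n,np.round(ps,1).tolist(),np.mean(ps,0))
seg('shim',(15,80,80),(32,255,255),(285,240,355,285),5)
seg('wedge',(0,150,120),(8,255,255),(290,190,365,225),8)
seg('stand',(0,0,170),(180,60,255),(410,170,520,270),34)
seg('dot',(10,100,150),(30,255,255),(420,235,438,252),34)
a=cv2.resize(im[190:290,290:360][:, :],None,fx=6,fy=6,interpolation=2)
cv2.imwrite('pics/crop1.png',np.ascontiguousarray(a[:,:,::-1]))
E
```

```text
dot [ 496.19302039 -193.65006304   34.        ]
shim [442.16430859  71.82648846   5.        ]
wedge [580.64947484  60.77057579   5.        ]
shim [[433.5, 133.5], [476.9, 123.3], [450.6, 12.6], [407.3, 23.0]] [442.06851961  73.12242482]
wedge [[583.8, 129.4], [605.4, 2.0], [573.4, -3.2], [551.9, 124.0]] [578.63372668  63.02751175]
stand [[483.3, -171.7], [653.6, -189.5], [634.8, -392.7], [464.8, -373.1]] [ 559.13309692 -281.75258214]
dot [[500.9, -186.2], [501.1, -193.6], [493.7, -193.7], [493.5, -186.3]] [ 497.31110015 -189.95175709]
```

View pics/crop1.png

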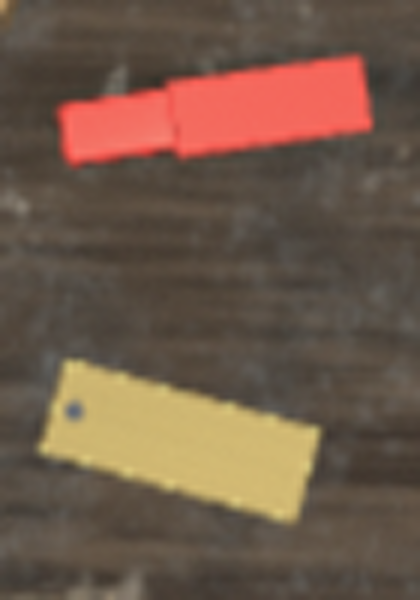

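The crop confirms the grip block is at the left end (+y), with the tongue tip at -y. I'll cross-check with the side camera and check that the planned poses can be reached.

```bash
cat >> h.py <<'E'
def q(th):
    "tool down, closing line (tool y) at world angle th"
    f=(th+np.pi/2)/2; return np.array([np.cos(f),np.sin(f),0,0])
def blob(d,lo,hi,box):
    hsv=cv2.cvtColor(d['image'],cv2.COLOR_RGB2HSV); x0,y0,x1,y1=box
    m=cv2.inRange(hsv,lo,hi); k=np.zeros_like(m); k[y0:y1,x0:x1]=m[y0:y1,x0:x1]
    c=max(cv2.findContours(k,0,1)[0],key=cv2.contourArea); M=cv2.moments(k,True)
    return c,(M['m10']/M['m00'],M['m01']/M['m00'])
E
python3 - <<'E'
from h import *; import pickle
t=pickle.load(open('top.pkl','rb')); s=pickle.load(open('side.pkl','rb'))
Y=(15,80,80),(32,255,255);R=(0,150,120),(8,255,255);O=(10,120,150),(30,255,255)
for n,c,bt,bs,z in(('shim',Y,(285,240,355,285),(270,245,310,300),5),('wedge',R,(290,190,365,225),(335,240,378,300),8),('dot',O,(420,235,438,252),(324,360,340,375),34)):
    a=blob(t,*c,bt)[1]; b=blob(s,*c,bs)[1]
    print(n,a,b,ray(t,*a,z),ray(s,*b,z))
for p,th in(([440,73,3],-.233),([582,100,8],.168),([505,-110,5],-.1),([505,-40,100],-.1),([497,-190,60],-.1)):
    print(p,ctrl.solve_ik(p,q(th)),ctrl.solve_ik(p,q(th+np.pi)))
a=cv2.resize(s['image'][345:480,310:450],None,fx=5,fy=4.4,interpolation=2); 
E
```

```text
shim (319.7716836734694, 263.2040816326531) (288.82789317507417, 273.2393669634026) [441.63875498  72.38152271   5.        ] [440.72153481  69.45006303   5.        ]
wedge (327.2231985940246, 208.0720562390158) (355.6142857142857, 270.5883116883117) [580.21472679  57.75344155   8.        ] [581.97772939  59.73489204   8.        ]
dot (428.0, 243.5) (331.48275862068965, 366.7586206896552) [ 497.3469811 -191.1781765   34.       ] [ 498.82352722 -189.4938053    34.        ]
[440, 73, 3] [ 0.16441149  0.26021264 -0.70972158  0.60086212  0.          1.96820781] [ 0.16441149  0.26021264 -0.70972158  0.60086212  0.         -1.17338484]
[582, 100, 8] [ 0.17015977  0.47446885 -0.35999992  0.73632756  0.          1.5729561 ] [ 0.17015977  0.47446885 -0.35999992  0.73632756  0.         -1.56863656]
[505, -110, 5] [-0.2144717   0.36595611 -0.54488457  0.65995565  0.          1.45632463] [-0.2144717   0.36595611 -0.54488457  0.65995565  0.         -1.68526803]
[505, -40, 100] [-0.07904289  0.23449329 -0.46822621  0.86807683  0.          1.59175343] [-0.07904289  0.23449329 -0.46822621  0.86807683  0.         -1.54983922]
[497, -190, 60] [-0.36514982  0.32064908 -0.45557639  0.79457086  0.          1.30564651] [-0.36514982  0.32064908 -0.45557639  0.79457086  0.         -1.83594615]
```

The measurements agree: dot at (498,-190), stand yaw about -0.10, plate centre at (441,71) with yaw -0.233. Next I grasp the plate.

```bash
python3 - <<'E'
from h import *
th=-.233; ax=np.array([.231,.973]); c=np.array([441.,71])+32*ax
ctrl.gripper_to(54,60)
ctrl.movep([*c,120],q(th)); 
p,r=ctrl.get_tcp_pos(),ctrl.get_tcp_rot()
d=cap('wrist','w1.png'); print({k:d[k] for k in('fx','cx','cy','tool_from_camera')},p,r)
ctrl.movel([*c,25],max_speed=120)
print(ctrl.movel([*c,-12],max_speed=20,force_limit=3),ctrl.get_tcp_pos(),ctrl.get_ft_force(),ctrl.get_grip_width(),ctrl.get_t())
z=ctrl.get_tcp_pos()[2]+3
ctrl.movel([*c,z],max_speed=20); ctrl.gripper_to(30,60)
print(ctrl.get_tcp_pos(),ctrl.get_ft_force(),ctrl.get_grip_width(),ctrl.get_grasp_force(),ctrl.get_t())
E
```

```text
{'fx': 370.4462912383142, 'cx': 320.42189613586766, 'cy': 237.9517796401714, 'tool_from_camera': array([[-5.09408862e-04,  9.56594888e-01,  2.91420592e-01,
         7.39735039e+01],
       [ 9.99999870e-01,  4.87728377e-04,  1.47039452e-04,
        -1.12307823e-01],
       [-1.47690380e-06,  2.91420629e-01, -9.56595012e-01,
        -1.42346998e+02],
       [ 0.00000000e+00,  0.00000000e+00,  0.00000000e+00,
         1.00000000e+00]])} [448.79841981 102.91362798 120.27813165] [7.84093385e-01 6.20642732e-01 4.02216502e-04 2.91740368e-05]
True [448.34030718 102.09349371  -3.75793809] [-1.20187862 -0.09349478  5.49440782] 53.9782205987892 4.675
[ 4.48509825e+02  1.02112858e+02 -4.41483542e-01] [-0.59381418 -0.0162916   6.18276645] 37.42223396832907 59.40083920955658 5.3
```

View pics/w1.png

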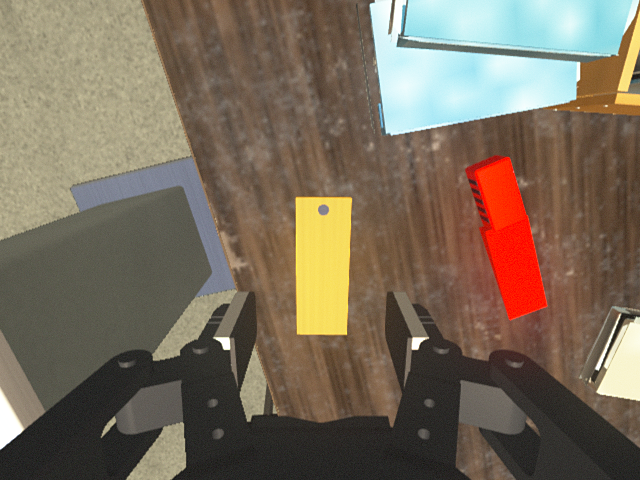

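The fingers straddle the plate squarely. The wedge shows its grip end near (490,165) and its tip near (528,313). The plate is gripped, so I'll carry it over, lower it and slide it in.

```bash
python3 - <<'E'
from h import *
from scipy.spatial.transform import Rotation as Ro
d=dict(fx=370.446,fy=370.446,cx=320.42,cy=237.95)
T=np.array([[-5.09e-4,.956595,.2914206,73.97],[1,4.9e-4,1.5e-4,-.11],[0,.2914206,-.956595,-142.35],[0,0,0,1]])
W=np.eye(4);W[:3,:3]=Ro.from_quat([.784093,.620643,4e-4,3e-5]).as_matrix();W[:3,3]=[448.8,102.9,120.28]
for n,u,v,z in(('tip',528,313,2),('rear',491,162,20),('shimE',323,197,5),('shimW',322,334,5)): print(n,ray(d,u,v,z,W@T))
C=np.array([498.,-190.]); th=-.1; ay=np.array([np.sin(.1),np.cos(.1)])
p=ctrl.get_tcp_pos(); z0=p[2]
ctrl.movel([p[0],p[1],z0+25],max_speed=100)
print('lift',ctrl.get_grip_width(),ctrl.get_ft_force())
ctrl.movep([*(C+125*ay),z0+25],q(th))
ctrl.movel([*(C+120*ay),z0+6],max_speed=80)
print(ctrl.movel([*(C+120*ay),z0-3],max_speed=12,force_limit=2.5),ctrl.get_tcp_pos()[2]-z0,ctrl.get_ft_force())
cap('side','s1.png')
a=cv2.imread('pics/s1.png')[270:480,220:480]; cv2.imwrite('pics/s1c.png',cv2.resize(a,None,fx=2.8,fy=2.8,interpolation=2))
print(ctrl.get_grip_width(),ctrl.get_t(),ctrl.get_tcp_pos())
E
```

```text
tip [5.91705484e+02 3.82745104e-01 2.00000000e+00]
rear [567.52423509 127.51277324  20.        ]
shimE [456.38678985 127.47142737   5.        ]
shimW [430.67615337  21.20174004   5.        ]
lift 37.46893882590026 [-0.56400246 -0.6133583  -2.00789619]
True 0.026716083235376498 [0.17926356 0.68232289 4.83159199]
37.1055159720452 7.4417 [ 5.10173799e+02 -7.06010006e+01 -4.11124605e-01]
```

View pics/s1c.png

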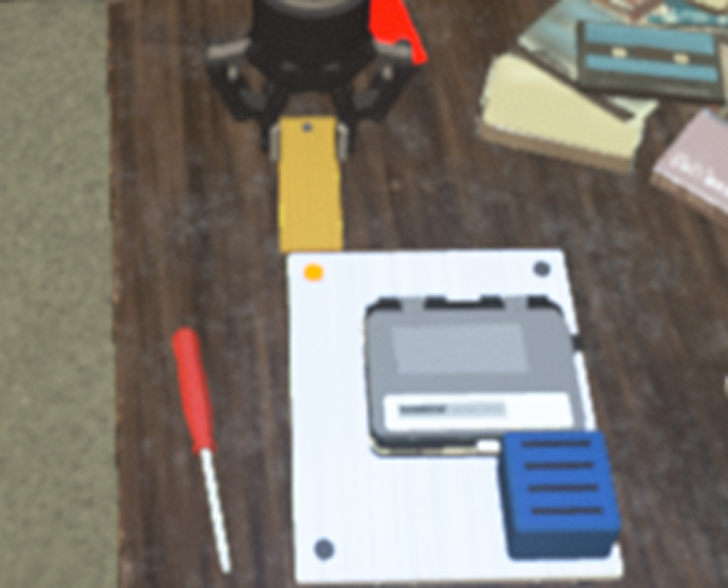

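The plate lies flat in front of the foot and in line with the dot: its end is at (311,248) and the dot at (314,272). I'll slide it in, release, and fetch the wedge. The wedge runs from (592,0) at the tip to (567,127) at the rear, length 129, yaw about 0.187.

```bash
python3 - <<'E'
from h import *
C=np.array([498.,-190.]); ay=np.array([np.sin(.1),np.cos(.1)])
z=ctrl.get_tcp_pos()[2]+.4
ctrl.movel([*(C+120*ay),z],max_speed=20)
print(ctrl.movel([*(C+64*ay),z],max_speed=35,force_limit=8),ctrl.get_tcp_pos(),ctrl.get_ft_force(),C+64*ay)
ctrl.movel([*(C+64*ay),z-.3],max_speed=10)
ctrl.gripper_to(62); 
ctrl.movel([*(C+64*ay),90],max_speed=120); ctrl.pause(.2)
# wedge: grip block centre 23 mm ahead of rear end
w=np.array([567.5,127.5]); t=np.array([591.7,.4]); u=(t-w)/np.linalg.norm(t-w); g=w+23*u; th=np.arctan2(u[0],-u[1])*-1
th=np.arctan2(-(-u[0]),-u[1]); print('wedge yaw',th,g)
ctrl.gripper_to(50,40)
ctrl.movep([*g,90],q(th))
d=cap('top','t2.png')
a=cv2.imread('pics/t2.png')[215:275,395:465]; cv2.imwrite('pics/t2c.png',cv2.resize(a,None,fx=8,fy=8,interpolation=2))
p,r=ctrl.get_tcp_pos(),ctrl.get_tcp_rot(); cap('wrist','w2.png'); print(p,r,ctrl.get_t())
E
```

```text
False [ 5.04414967e+02 -1.26223138e+02 -3.98140628e-03] [-0.2852531   0.00533329 -1.85155748] [ 504.38933867 -126.31973342]
wedge yaw 0.18814919611078312 [571.80194473 104.90590184]
[571.44375864 103.47223416  89.89999729] [ 6.38255145e-01  7.69824758e-01 -4.60117704e-04  3.42211112e-05] 12.475
```

View pics/t2c.png

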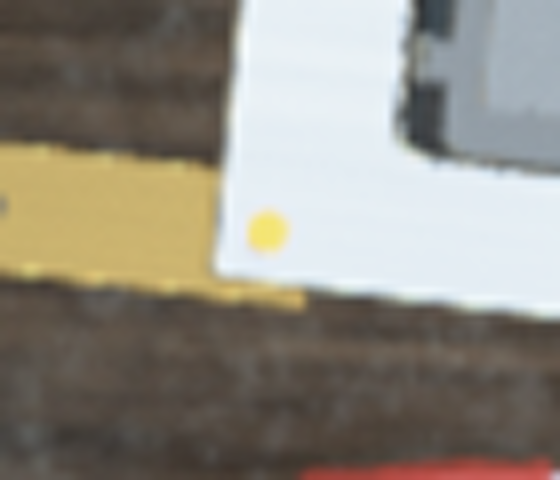

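View pics/w2.png

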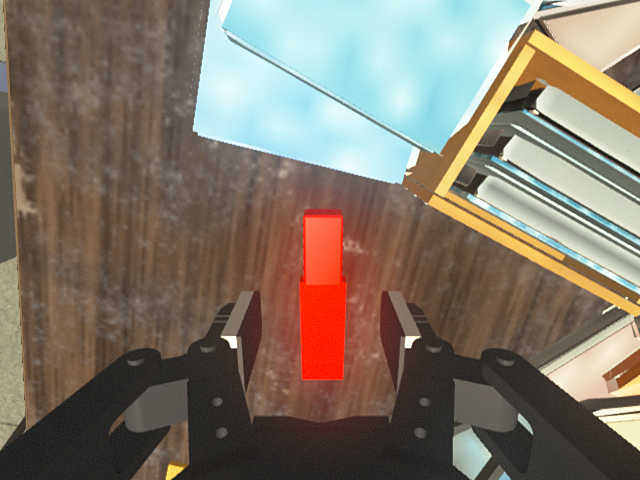

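The plate is centred on the dot, with its inner end about 18 mm past the foot (plate edges at rows 167 and 300 around the dot at row 233). The wedge is centred between the fingers at column 323. I'll grasp it, carry it over and set it on the plate.

```bash
python3 - <<'E'
from h import *
g=np.array([571.8,104.9]); C=np.array([498.,-190.]); ay=np.array([np.sin(.1),np.cos(.1)])
ctrl.movel([*g,30],max_speed=120); print(ctrl.movel([*g,4],max_speed=40,force_limit=4))
ctrl.gripper_to(10,40); p=ctrl.get_tcp_pos(); zg=p[2]
print(p,ctrl.get_grip_width(),ctrl.get_grasp_force(),ctrl.get_ft_force())
ctrl.movel([p[0],p[1],zg+30],max_speed=100)
P=C+126*ay
ctrl.movep([*P,zg+30],q(-.1)); ctrl.movel([*P,zg+9],max_speed=80); ctrl.pause(.3)
f0=ctrl.get_ft_force(); print('f0',f0)
print(ctrl.movel([*P,zg+3.5],max_speed=8,force_limit=1.2),ctrl.get_tcp_pos()[2]-zg,ctrl.get_tcp_pos(),ctrl.get_ft_force(),zg)
cap('wrist','w3.png'); cap('side','s3.png')
a=cv2.imread('pics/s3.png')[270:480,220:480]; cv2.imwrite('pics/s3c.png',cv2.resize(a,None,fx=2.8,fy=2.8,interpolation=2))
print(ctrl.get_t())
E
```

```text
False
[572.24560841 104.97169902   4.44499917] 22.997703038682108 39.97312009334564 [-0.60075042  0.003065    1.95989758]
f0 [ 0.31514046 -0.98435193 -0.25684474]
True 4.759340528797316 [510.5572619 -64.6305245   9.2043397] [0.27584181 0.34126149 3.7200643 ] 4.444999171660389
16.825
```

View pics/s3c.png

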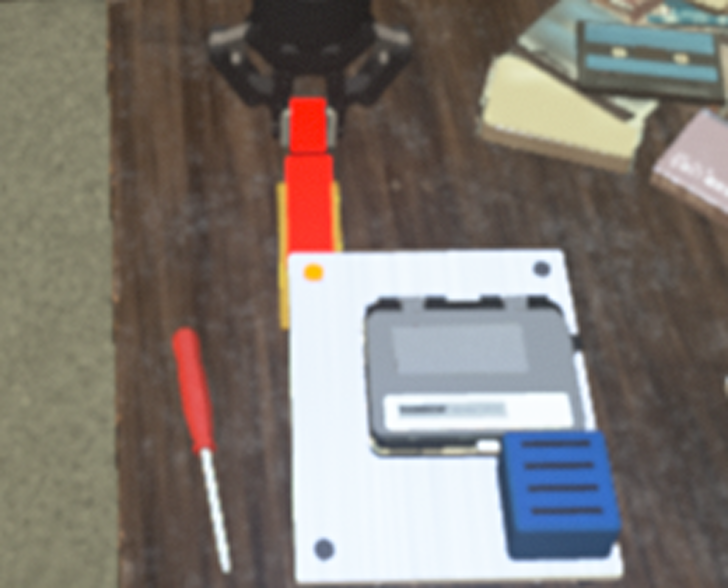

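The wedge sits on the plate with its tongue tip at the stand edge, in line with the dot at (313,272). I'll push it in while watching the force.

```bash
cat >> h.py <<'E'
C=np.array([498.,-190.]); ay=np.array([np.sin(.1),np.cos(.1)])
def F():
    a=[]
    for _ in range(4): a.append(ctrl.get_ft_force()); ctrl.pause(.02)
    return np.mean(a,0)
E
python3 - <<'E'
from h import *
z=4.445+4.95
ctrl.movel([*(C+126*ay),z],max_speed=10)
print(ctrl.movel([*(C+97*ay),z],max_speed=25,force_limit=3),F())
f0=F()[:2]@ay; s=97
while s>46:
    s-=1; ctrl.movel([*(C+s*ay),z],max_speed=12); f=F(); r=f[:2]@ay-f0
    print(s,round(r,2),f.round(2))
    if r>1.6: break
print(ctrl.get_tcp_pos(),ctrl.get_t())
E
```

```text
False [ 7.94840591e-04 -2.57788708e-01  2.38177979e+00]
96 1.01 [0.24 0.99 2.91]
95 1.38 [0.29 1.36 3.34]
94 1.04 [-0.16  1.06  3.09]
93 1.03 [0.62 0.98 3.29]
92 0.92 [0.28 0.9  3.81]
91 1.29 [0.26 1.28 3.57]
90 1.01 [0.38 0.98 4.28]
89 0.99 [0.28 0.97 4.13]
88 1.32 [0.44 1.28 4.01]
87 1.14 [0.01 1.15 4.23]
86 1.79 [0.69 1.73 4.64]
[ 506.60241367 -104.51239253    9.39533118] 22.0
```

The steady drag of about 1 N comes from downforce. I'll ease z slightly and carry on with a higher threshold.

```bash
python3 - <<'E'
from h import *
z=ctrl.get_tcp_pos()[2]+.25; s=86
ctrl.movel([*(C+s*ay),z],max_speed=10); print(F())
n=0
while s>46:
    s-=1; ctrl.movel([*(C+s*ay),z],max_speed=12); f=F(); r=f[:2]@ay
    print(s,round(r,2),round(f[2],2))
    if r>2.4: break
print(ctrl.get_tcp_pos(),ctrl.get_t())
E
```

```text
[-1.36681542e-03  1.11913099e-01  1.76834113e+00]
85 0.15 0.51
84 0.02 -0.46
83 -0.34 -0.8
82 0.32 -0.48
81 0.06 -0.58
80 0.37 -1.22
79 -0.36 -0.24
78 0.35 -0.87
77 0.29 -0.7
76 -0.4 -0.68
75 -0.31 -0.76
74 -0.51 -1.3
73 0.08 -1.27
72 1.09 -1.05
71 1.42 -1.36
70 2.34 -0.99
69 3.12 -1.84
[ 504.84027529 -121.29884718    9.59666198] 27.7
```

Bearing began at about s=72 and the push is now 3.1 N. I'll release, then check the seat by pushing lightly on the block's rear face with shut fingers.

```bash
python3 - <<'E'
from h import *
ctrl.gripper_to(50); p=ctrl.get_tcp_pos()
ctrl.movel([p[0],p[1],70],max_speed=120); ctrl.gripper_to(0,40)
ctrl.movel([*(C+122*ay),70],max_speed=120); ctrl.movel([*(C+122*ay),12],max_speed=80); ctrl.pause(.3)
f0=F(); print('f0',f0,ctrl.get_t())
ctrl.movel([*(C+109*ay),12],max_speed=30)
s=109; 
while s>92:
    s-=.5; ctrl.movel([*(C+s*ay),12],max_speed=12); f=F()-f0; r=f[:2]@ay
    print(s,round(r,2),round(f[2],2))
    if r>2.2: break
print(ctrl.get_tcp_pos(),ctrl.get_t())
cap('wrist','w4.png')
E
```

```text
f0 [0.02079192 0.18410674 0.0273629 ] 31.0917
108.5 0.06 0.29
108.0 -0.15 -0.37
107.5 -0.53 -0.06
107.0 0.2 0.02
106.5 -0.14 -0.31
106.0 -0.43 -0.68
105.5 -0.09 -0.27
105.0 -0.32 0.02
104.5 -0.05 -0.19
104.0 0.12 -0.1
103.5 -0.29 -0.15
103.0 -0.23 0.32
102.5 -0.12 -0.28
102.0 0.71 -0.1
101.5 4.65 0.52
[508.18227224 -88.4943719   12.01825898] 36.425
```

View pics/w4.png

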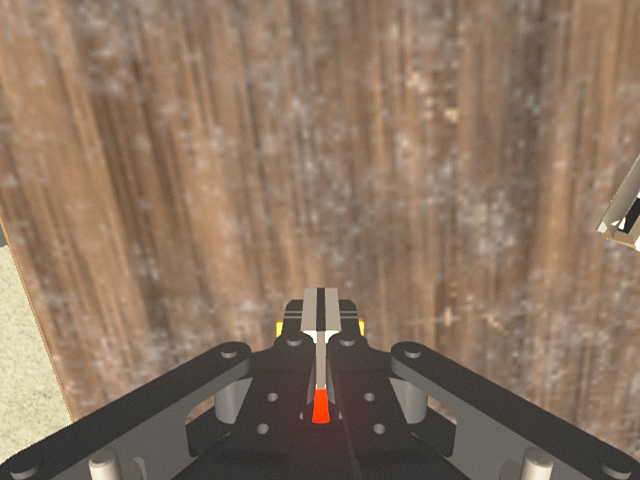

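The push rose to 4.65 N within 0.5 mm of touching the block, so the wedge is firmly seated. Next I press the corner.

```bash
python3 - <<'E'
from h import *
ctrl.movel([*(C+122*ay),12],max_speed=60); ctrl.movel([*(C+122*ay),80],max_speed=120)
ctrl.movel([*C,80],max_speed=120); ctrl.movel([*C,42],max_speed=60); ctrl.pause(.3)
f0=F()
print(ctrl.movel([*C,30],max_speed=8,force_limit=4),ctrl.get_tcp_pos(),F()-f0)
z=ctrl.get_tcp_pos()[2]
for k in range(14):
    f=(F()-f0)[2]; print(round(z,2),round(f,2))
    if f>9: break
    z-=.25; ctrl.movel([*C,z],max_speed=8)
ctrl.pause(.5); print('held',(F()-f0),ctrl.get_tcp_pos())
cap('side','s5.png')
ctrl.movel([*C,110],max_speed=80); ctrl.pause(.5)
p=C+160*ay; ctrl.movel([*p,150],max_speed=150); ctrl.pause(.3)
d=cap('side','s6.png'); a=[cv2.imread(f'pics/{n}.png')[300:480,260:450] for n in('s6',)]
cv2.imwrite('pics/s6c.png',cv2.resize(a[0],None,fx=3.2,fy=3.2,interpolation=2)); print(ctrl.get_t())
E
```

```text
True [ 497.9723475  -189.95888827   33.68879338] [-0.28056603  0.04576449  5.08366112]
33.68 5.11
33.43 5.97
33.18 7.56
32.93 10.03
held [-3.22492618  1.28371237  9.72246697] [ 498.00314897 -189.99532633   33.572478  ]
45.925
```

View pics/s6c.png

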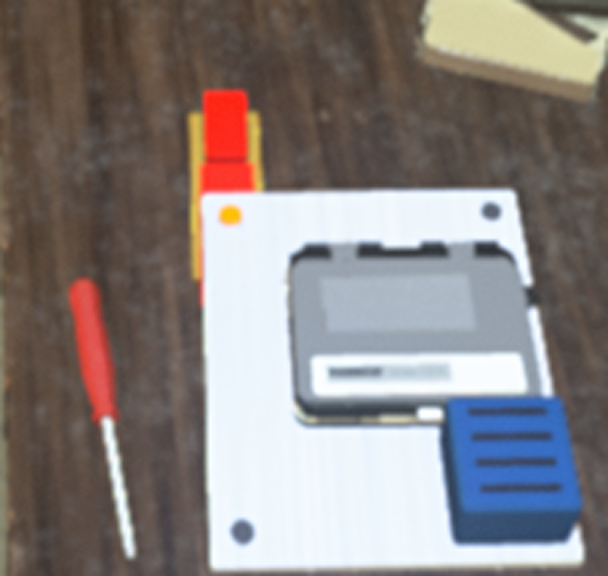

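The corner held at 33.6 mm under 9.7 N, and both shims are in place. I'll do one quick check that the wedge still bears, then back off and hand in.

```bash
python3 - <<'E'
from h import *
ctrl.movel([*(C+125*ay),70],max_speed=150); ctrl.movel([*(C+125*ay),12],max_speed=80); ctrl.movel([*(C+104*ay),12],max_speed=50); ctrl.pause(.3)
f0=F(); s=104
while s>99.5:
    s-=.4; ctrl.movel([*(C+s*ay),12],max_speed=12); r=(F()-f0)[:2]@ay; print(round(s,1),round(r,2))
    if r>2: break
ctrl.movel([*(C+125*ay),12],max_speed=60); ctrl.movel([*(C+140*ay),120],max_speed=120); ctrl.pause(1)
print(ctrl.get_t())
if s>100.5: print(close_job())
E
```

```text
103.6 -0.93
103.2 -0.16
102.8 -0.05
102.4 -0.38
102.0 -0.01
101.6 1.81
101.2 4.83
53.2917
the job is handed in; nothing more can be done
None
```

I handed the job in at 53.3 s: the brass plate and the wedge are both in place under the foot, and the dotted corner held at about 33.6 mm under a 9.7 N press; the hand-in returned no verdict.

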